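Crack the stuck lid of a sealed housing and hold it ajar

ROBOT

A 6-joint arm with a two-finger parallel gripper is mounted at the origin on the work surface. World frame = base frame: x ahead of the robot, y to its left, z up, the work surface at z = 0. Lengths are in m, angles in rad, forces in N, time in s.
With the tool pointing down it reaches from about 0.35 to 0.975 m from the base axis. Payload 4.9 kg.
Tool frame: the origin (TCP) lies at the very end of the fingers, on their centre line; the grasp point (between the pads) lies 19 mm behind it; z points along the fingers, y is the line along which they close (so a half turn about z gives the same grasp; the last joint's range is limited). The gripper opens to 85 mm and grips with 20 to 120 N. Pads are 22 mm wide; open, the fingers measure 114 mm over their backs; the gripper's body (76 mm by 85 mm) begins 54 mm behind the grasp point. The pads swing forward as they close: fully open they stand 13 mm farther back than shut.
Start: joints at [-1.309, 0.053, 1.613, -0, 1.476, -0.119], TCP at [0.232, -0.58, 0.231] pointing down, gripper open.
Joint ranges: [-3.01, 3.01], [-1.01, 2.22], [0.06, 2.58], [-1.02, 4.17], [0.09, 2.62], [-3.14, 3.14]. Speed limits (rad/s): [2.57, 2.57, 3.14, 3.14, 3.14, 3.14].

INTERFACE

Orientations are given as a rotation vector (axis times angle).
In Python, from station import * gives the robot as it stands.
- The arm moves only by the shell command python3 -m crank 'ROWS' [OPENING] [FORCE]. ROWS is JSON, a list of rows, each an object with "offset": the shift along the tool's x, y, z in m, a list of three; "twist": the turn, a rotation vector about the tool's x, y, z in degrees, a list of three. In form: [{"offset": [x, y, z], "twist": [rx, ry, rz]}, ...]. A call has 1 to 20 rows; each row is the pose to reach, as a shift and turn from the pose commanded when the call began, along the tool's axes at that moment; what a row does not reach only later rows make up. A row lasts 1/8 s, in which the tool goes at most 62.5 mm and 10.7 degrees, less where a joint would pass 70% of its speed; a pose out of reach is approached as far as the arm can. A call with a gripper value outside its range is refused whole. OPENING is the opening, from 0 (shut) to 1 (fully open), set as the call begins (- or left out, the last holds). The fingers move at their own pace and stop on an object; FORCE is the grip in N (left out, the last holds). Time passes only in rows, so rows that repeat a pose let the fingers close. It gives the time, the measured TCP pose, the force, the opening and the grip force at its end, in the units of the state.
- get_obs(): the state, without advancing time (a new reading comes with each control period).
- get_image(name): name is "side" or "top" or "wrist"; returns the picture (420x560x3 uint8, red, green, blue); there is no depth.
- get_calibration(name): a dict with "intrinsics" (3x3 intrinsics, pixels), "k1" (the pictures are not rectified: a ray, as slopes to the right and down, at radius r is drawn at 1 + k1 r^2 times it, then the intrinsics apply), "world_from_camera" (4x4, takes a point from camera to world coordinates); the wrist camera has in their place "tool_from_camera" (4x4, takes a point from camera to tool coordinates, whose origin is the TCP and whose axes are the flange's). Camera axes: x right, y up, looking along -z (the intrinsics and any distortion apply to the point x, -y, -z); pixel columns grow to the right and rows downward; lengths in m; the calibration is good to about 2 mm. A picture is of the moment at which its call begins: read the wrist's pose just before it. get_calibration takes no time and is no camera call.
- finish_job(): hands the job in; it is judged then, once.
Trained networks look in the newest picture that a camera, given by its name, has taken for a name from the list of things; names that differ only in an ending like _2 or _b are one class to them, and where a whole thing is asked for, a point or a joint stands for the part that bears it (a point fixed in the world has none). Each returns a list of dicts, best first, with "confidence" (0 to 1); they miss things now and then, are a little off and sometimes report something else, mostly with a low value. They report only what shows in the picture. A call takes as long as a camera call.
- cut_out(query, camera): "region" (420x560 bool, what is visible of it) and "rect" ([centre column, centre row, width, height] in pixels, round what is visible of it).
The state is a dict: "t": time; "q": joint angles; "dq": joint speeds; "effort": joint torques, N m; "tool_pos": TCP position; "tool_rot": TCP orientation; "contact_force": force on the tool from outside, world axes, zero at the start; "wrist_torque": the same for the moment, N m; "opening": finger opening in m; "grip_force": force on a finger pad.
Only numpy, scipy, OpenCV 4.12 (cv2) and the standard library are available. Lean on these libraries where they do the work, as an engineer would, in place of code of your own. Each camera call takes 0.05 s, during which the arm holds its last target. There are 200 camera calls.

TASK

Wind the crank wheel beside the sealed housing a full turn counter-clockwise (seen from above), to its stop, to draw the locking bolt off the lid. Then pull the lid up by its bar handle until the sticky gasket lets go, without letting it fly open more than 4 cm at the front edge, and finish while still holding the handle in the gripper, the lid still and about 2 cm open, so the gasket can be inspected. Leave the other things on the bench where they are.

Things in the scene. Friction and masses are not known exactly. Their poses are not given: they have to be found in the camera images.
- housing: Fixed black sealed housing: box 200 (x) x 220 (y) x 100 high with a gear case 140 x 130 x 75 high joined to its left (+y) side, crank wheel on top of the gear case. Origin: centre of the box's underside, on the table. x from the front (handle side, towards the robot) to the hinge, y towards the crank, z up. Place and yaw (within 0.3 rad) vary.
- crank (a joint): Angle of the crank wheel (aluminium disc, dia 116, top 99 above the table, vertical axis), growing counter-clockwise from above; starts at -0.5 to 0, hard stop at 6.28, stays where left, friction 0.1 N m. It draws a steel bolt (16 wide, top 119 above the table, at the lid's left front corner) sideways off the lid's left edge; the bolt is clear of the lid at the stop.
- crank_axis (a point): Point on the crank wheel's vertical axis, 124 above the table, level with the middle of the crank knob.
- knob_mid (a point): Middle of the crank knob, an upright free-spinning black cylinder dia 18, 42 long (from 100 to 142 above the table), 46 from the wheel's axis. It goes round with the wheel.
- cover_angle (a joint): Lid angle: 0 shut, grows as its front edge rises. Grey plate 206 x 226 x 8, underside 100 above the table, hinged at its far edge, front edge 205 from the hinge (0.10 rad = 20 gap). Sticky gasket: pull at the handle up to 20 N at first, then the gasket's part falls to under a quarter by 0.1 rad; the lid's weight (3 to 5 N there) remains. Falls shut if let go. Locked while the bolt is over it.
- cover_hinge (a point): Point on the lid's hinge axis (the axis is parallel to the housing's y), in the middle of the rear edge, 100 above the table.
- handle_mid (a point): Middle of the lid handle's round steel grip bar: dia 12, 100 long along the housing's y, centre line 36 above the lid's top face (144 above the table with the lid shut), 175 from the hinge measured along the lid, towards the robot.
- cover: The same hinged grey lid with its steel bar handle (bar on two posts of dia 12, 100 apart). Origin: on the hinge axis, in the middle of the rear edge; x away from the robot along the lid, y along the hinge, z up when shut.
- socket_a: A loose black steel block 75 x 75 x 65 with a pipe stub (dia 34, 28 high) on top, standing right of the housing. Origin: centre of its underside.
- socket_b: A smaller loose black block 65 x 65 x 55 with a pipe stub (dia 34, 28 high) on top, standing left of the gear case. Origin: centre of its underside.
- jar: Glass screw jar, dia 60, 85 high, standing beyond the housing. Origin: centre of its underside.
- driver: Loose screwdriver with black handle lying near the left front of the gear case. Origin: about its middle, at its underside.
- collar: Loose steel collar, dia 56, 30 high, lying beyond the gear case. Origin: centre of its underside.
- flange: Loose aluminium stepped flange, dia 60, 30 high, lying at the right front of the housing. Origin: centre of its underside.

How it is judged:
On the way, in this order (a step that is already met when the one before it is completed fails the run):
1. the crank wheel is wound a full turn to its stop, with the lid still shut (value of joint crank above 6.1 rad and value of joint cover_angle below 0.03 rad), for 0.2 s.
2. the lid is broken free of the gasket, held by the handle (value of joint cover_angle above 0.05 rad and contact force between the fingers and cover_c2 above 1 N), for 0.2 s.
At the end, for the whole second after the job is handed in: The lid stands still (under 0.05 rad/s) between 0.05 and 0.16 rad open (about 10 to 33 mm at the front edge) while the gripper's fingers hold its handle (contact over 1 N), and the crank is still at its stop (over 6.0 rad) (all of step 2 and value of joint cover_angle below 0.16 rad and velocity of joint cover_angle between -0.05 and 0.05 rad/s and value of joint crank above 6 rad); the arm keeps its last pose, push and grip.
It fails at once if the lid flies open beyond 0.23 rad (about 47 mm at the front edge) (value of joint cover_angle above 0.23 rad).
It fails at once if a bystander is shoved more than 30 mm (distance of any of socket_a, socket_b, jar, driver, collar, flange from where it was at the start of the episode above 0.03 m).
It also fails if it takes over 64 s, if anything falls off the work surface, if the arm or the gripper's body presses on something with over 40 N, if the wrist force passes 120 N, or if a joint passes its speed limit or range.

## Working session

There is one attempt and no reset: what is moved stays moved. The work goes in short steps, Python scripts to look and compute and a shell command to move; the robot and the scene stay as the last step left them, time stands still between calls to the robot, and variables do not carry over. Pictures are saved under pics/ and viewed, at most 10 in all, crops included, and the job is handed in when it is done.

```bash
mkdir -p pics; ls
cat > h.py <<'E'
from station import *
import numpy as np, cv2
from scipy.spatial.transform import Rotation as R
def cam(name,obs=None):
    c=get_calibration(name); K=np.array(c["intrinsics"]); k1=c["k1"]
    if "world_from_camera" in c: T=np.array(c["world_from_camera"])
    else:
        o=obs or get_obs(); W=np.eye(4); W[:3,:3]=R.from_rotvec(o["tool_rot"]).as_matrix(); W[:3,3]=o["tool_pos"]
        T=W@np.array(c["tool_from_camera"])
    return K,k1,T
def proj(P,C):
    K,k1,T=C; p=(np.atleast_2d(P)-T[:3,3])@T[:3,:3]
    s=np.c_[p[:,0]/-p[:,2],-p[:,1]/-p[:,2]]; s=s*(1+k1*(s**2).sum(1,keepdims=True))
    return s@K[:2,:2].T+K[:2,2]
def ray(uv,C):
    K,k1,T=C; d=(np.atleast_2d(uv)-K[:2,2])@np.linalg.inv(K[:2,:2]).T; s=d.copy()
    for _ in range(20): s=d/(1+k1*(s**2).sum(1,keepdims=True))
    return np.c_[s[:,0],-s[:,1],-np.ones(len(s))]@T[:3,:3].T, T[:3,3]
def atz(uv,z,C):
    d,o=ray(uv,C); return o+d*((z-o[2])/d[:,2])[:,None]
def save(im,n): cv2.imwrite(f"pics/{n}.png",im[:,:,::-1])
E
python3 - <<'E'
from h import *
o=get_obs(); print(o)
for n in("top","side"):
    im=get_image(n); save(im,n); C=cam(n); print(n,C[2][:3,3],C[0][0],C[1])
    for q,z in(("cover",.108),("handle_mid",.144),("knob_mid",.124),("crank",.099),("housing",.1)):
        for r in cut_out(q,n)[:2]:
            m=r["region"]; v,u=np.nonzero(m); print(q,round(r["confidence"],2),np.round(r["rect"]),len(u),atz([[u.mean(),v.mean()]],z,C)[0].round(3))
            if r["confidence"]>.3: np.save(f"m_{n}_{q}.npy",m)
E
```

```text
pics
{'t': 0.0, 'q': array([-1.30897179e+00,  5.33175167e-02,  1.61429673e+00,  2.16986131e-05,
        1.47596974e+00, -1.18975985e-01]), 'dq': array([-0.00041189,  0.001655  , -0.00155313,  0.00076954,  0.00014726,
       -0.00019041]), 'effort': array([-5.11965281e-04, -3.93688238e+01, -3.70175672e+01, -9.79650622e-05,
        7.12157664e-03,  8.62424713e-06]), 'tool_pos': array([ 0.23214955, -0.57962356,  0.23008576]), 'tool_rot': array([-3.08286830e+00, -5.94173102e-01,  1.89262877e-04]), 'contact_force': array([ 0.43169506, -0.11964783, -0.21659587]), 'wrist_torque': array([-0.03097551, -0.02545638,  0.00499139]), 'grip_force': 0.0, 'opening': 0.08559877679191574}
top [0.43683107 0.05686468 1.21640792] [461.83867972   0.         279.01628753] -0.05374331582507968
cover 0.88 [342. 212. 109. 103.] 7809 [ 0.552 -0.094  0.108]
handle_mid 0.83 [342. 211. 114. 109.] 7902 [ 0.548 -0.089  0.144]
knob_mid 0.64 [265. 189.  47.  44.] 1765 [0.611 0.085 0.124]
crank 0.86 [266. 185.  49.  46.] 1786 [0.616 0.085 0.099]
housing 0.68 [315. 211. 157. 108.] 11149 [ 0.567 -0.046  0.1  ]
side [ 0.51339144 -0.68502958  0.76761959] [466.38856334   0.         281.26870948] -0.0963242354510811
cover 0.58 [283. 271. 128. 112.] 9825 [ 0.55  -0.112  0.108]
knob_mid 0.8 [312. 204.  53.  42.] 1664 [0.609 0.053 0.124]
knob_mid 0.19 [249. 219.  25.  32.] 165 [0.485 0.023 0.124]
crank 0.84 [314. 205.  51.  40.] 1607 [0.613 0.081 0.099]
housing 0.58 [284. 272. 138. 177.] 15910 [ 0.554 -0.11   0.1  ]
```

Run:
```python
import cv2
a=cv2.imread("pics/top.png")[130:290,200:420]; b=cv2.imread("pics/side.png")[160:350,190:380]
cv2.imwrite("pics/c.png",cv2.hconcat([cv2.resize(a,(440,320),interpolation=cv2.INTER_CUBIC),cv2.resize(b,(320,320),interpolation=cv2.INTER_CUBIC)]))
```

```text
(no output)
```

View pics/top.png

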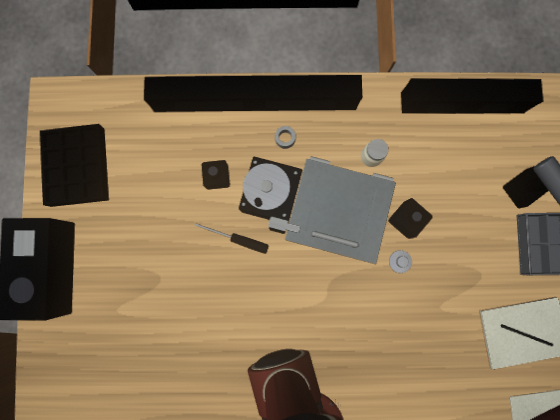

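View pics/c.png

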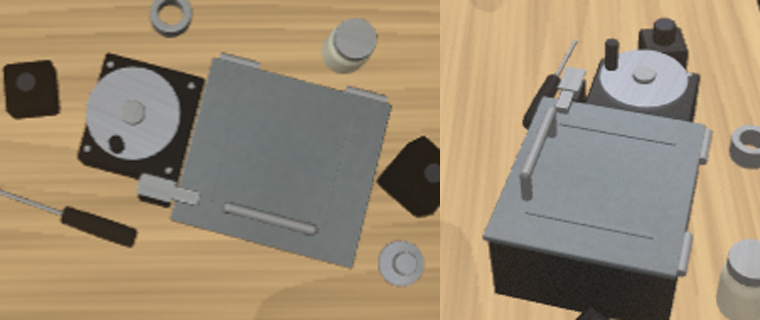

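The top view shows the wheel at about (266,186), knob at (258,202), and handle from (313,235) to (357,245); the knob sits at the wheel's front left. The bolt lies over the lid's left front corner.

Run:
```python
from h import *
C=cam("top")
m=np.load("m_top_cover.npy").astype(np.uint8)
m=cv2.morphologyEx(m,cv2.MORPH_OPEN,np.ones((9,9)))
v,u=np.nonzero(m); P=atz(np.c_[u,v],.108,C)[:,:2]
r=cv2.minAreaRect(P.astype(np.float32)); print("lid",r, cv2.boxPoints(r).round(3).tolist())
h=atz([[313,235],[357,245]],.148,C); d=h[0]-h[1]; print("handle",h.round(3),h.mean(0),np.linalg.norm(d),"yaw",np.arctan2(-d[0],d[1]))
im=cv2.imread("pics/top.png"); g=cv2.cvtColor(im,cv2.COLOR_BGR2GRAY)
mw=np.zeros_like(g);cv2.circle(mw,(266,186),30,1,-1)
w=((g>85)&(mw>0)).astype(np.uint8); n,l,s,c=cv2.connectedComponentsWithStats(w); k=1+s[1:,4].argmax()
cn=max(cv2.findContours((l==k).astype(np.uint8),0,1)[0],key=len); hull=cv2.convexHull(cn)[:,0]
W=atz(hull,.099,C)[:,:2]; print("wheel",cv2.minEnclosingCircle(W.astype(np.float32)),cv2.fitEllipse(W.astype(np.float32)))
mk=np.zeros_like(g);cv2.circle(mk,(258,202),8,1,-1); v,u=np.nonzero((g<60)&(mk>0)); print("knob px",u.mean(),v.mean(),len(u),atz([[u.mean(),v.mean()]],.13,C))
# predicted from lid pose
S=cam("side")
ms=np.load("m_side_crank.npy"); v,u=np.nonzero(ms)
print("side knob", atz([[291.5,192.7]],.124,S))
```

```text
lid ((0.5524961948394775, -0.09263534843921661), (0.22502538561820984, 0.2089935690164566), 74.52617645263672) [[0.421999990940094, -0.17299999296665192], [0.6230000257492065, -0.2290000021457672], [0.6830000281333923, -0.012000000104308128], [0.4819999933242798, 0.04399999976158142]]
handle [[ 0.492 -0.023  0.148]
 [ 0.468 -0.124  0.148]] [ 0.48001643 -0.07323311  0.148     ] 0.10425043282933956 yaw -0.2341243391710776
wheel ((0.6188327670097351, 0.09521542489528656), 0.06733888387680054) ((0.6184825897216797, 0.0960383415222168), (0.12042618542909622, 0.13517388701438904), 161.41111755371094)
knob px 256.9836065573771 203.327868852459 61 [[0.56938131 0.10756568 0.13      ]]
side knob [[0.5721345  0.09891312 0.124     ]]
```

```bash
F='{"offset":[0.51,-0.36,-0.02],"twist":[0,0,-53.6]}'; python3 -m crank '[{"offset":[0.05,-0.036,-0.01],"twist":[0,0,-5]},{"offset":[0.1,-0.07,-0.02],"twist":[0,0,-10]},{"offset":[0.15,-0.105,-0.02],"twist":[0,0,-16]},{"offset":[0.2,-0.14,-0.02],"twist":[0,0,-21]},{"offset":[0.25,-0.175,-0.02],"twist":[0,0,-26]},{"offset":[0.3,-0.21,-0.02],"twist":[0,0,-31]},{"offset":[0.35,-0.245,-0.02],"twist":[0,0,-37]},{"offset":[0.4,-0.28,-0.02],"twist":[0,0,-42]},{"offset":[0.45,-0.32,-0.02],"twist":[0,0,-47]},{"offset":[0.49,-0.345,-0.02],"twist":[0,0,-52]},{"offset":[0.51,-0.36,-0.02],"twist":[0,0,-53.6]},{"offset":[0.51,-0.36,-0.02],"twist":[0,0,-53.6]},{"offset":[0.51,-0.36,-0.02],"twist":[0,0,-53.6]},{"offset":[0.51,-0.36,-0.02],"twist":[0,0,-53.6]}]' 0.5
python3 - <<'E'
from h import *
o=get_obs(); im=get_image("wrist"); save(im,"w1"); C=cam("wrist",o); print(o["tool_pos"],R.from_rotvec(o["tool_rot"]).as_matrix().round(3),C[2].round(3))
np.savez("w1.npz",K=C[0],k=C[1],T=C[2])
E
```

```text
t: 2.35
tool_pos: [0.5716, -0.0575, 0.2514]
tool_rot: [2.487, 1.919, -0.0]
contact_force: [-0.4, -0.4, -0.1]
opening: 0.0426
grip_force: 0.0
[ 0.57156355 -0.05746996  0.2513818 ] [[ 0.253  0.967  0.   ]
 [ 0.967 -0.253 -0.   ]
 [-0.     0.    -1.   ]] [[ 0.967  0.243  0.074  0.591]
 [-0.254  0.924  0.286  0.014]
 [ 0.001 -0.295  0.955  0.395]
 [ 0.     0.     0.     1.   ]]
```

View pics/w1.png

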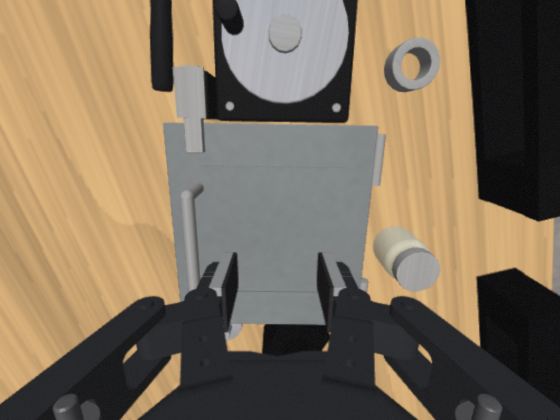

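Wrist view: hub at (285,33), lid's left edge corners at (165,124) and (377,126), the near end of the handle bar at (188,195), knob top cut at (228,10).

Run:
```python
from h import *
z=np.load("w1.npz"); C=(z["K"],float(z["k"]),z["T"])
a=atz([[165,124],[377,126]],.108,C); d=a[1]-a[0]; print("lid edge",a.round(4),np.linalg.norm(d),"yaw",np.arctan2(d[1],d[0]))
print("hub",atz([[285,33]],.101,C).round(4))
print("bar end",atz([[190,194]],.147,C).round(4))
print("bar side pts",atz([[188.5,230],[194,290]],.147,C).round(4))
print("knob",atz([[229,12]],.14,C).round(4))
print("bolt block",atz([[175,66],[204,66],[217,75]],.119,C).round(4))
```

```text
lid edge [[ 0.4876  0.0396  0.108 ]
 [ 0.6823 -0.0134  0.108 ]] 0.2017930833420617 yaw -0.26579974435566384
hub [[0.6174 0.0864 0.101 ]]
bar end [[ 0.5016 -0.0251  0.147 ]]
bar side pts [[ 0.4888 -0.0566  0.147 ]
 [ 0.4725 -0.1172  0.147 ]]
knob [[0.576  0.1016 0.14  ]]
bolt block [[0.5173 0.0818 0.119 ]
 [0.5417 0.0753 0.119 ]
 [0.5504 0.0655 0.119 ]]
```

```bash
python3 -m crank '[{"offset":[0.05,-0.013,0.01],"twist":[0,0,0]},{"offset":[0.1,-0.026,0.03],"twist":[0,0,0]},{"offset":[0.15,-0.039,0.05],"twist":[0,0,0]},{"offset":[0.156,-0.039,0.055],"twist":[0,0,0]},{"offset":[0.156,-0.039,0.055],"twist":[0,0,0]},{"offset":[0.156,-0.039,0.055],"twist":[0,0,0]}]' 0.5
python3 - <<'E'
from h import *
o=get_obs(); im=get_image("wrist"); save(im,"w2"); C=cam("wrist",o); print(o["tool_pos"])
np.savez("w2.npz",K=C[0],k=C[1],T=C[2])
print(proj([[.573,.103,.142],[.6165,.086,.101]],C))
E
```

```text
t: 3.15
tool_pos: [0.5741, 0.103, 0.1973]
tool_rot: [2.486, 1.919, 0.002]
contact_force: [-0.2, 0.5, -0.4]
opening: 0.0429
grip_force: 0.0
[0.5741078  0.10295676 0.19728295]
[[274.53291134 228.3462336 ]
 [328.04612082 217.66364609]]
```

View pics/w2.png

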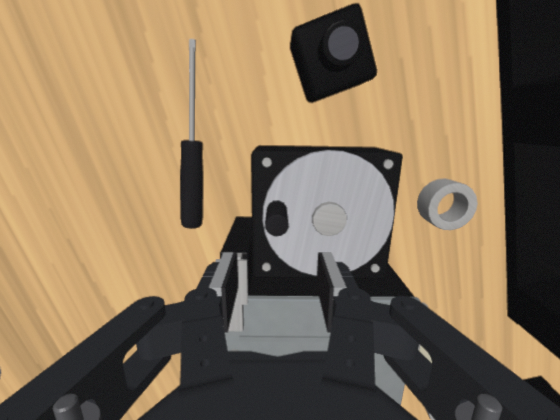

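Hub at (330,218) agrees with prediction; knob top at about (277,226), between the fingers.

Run:
```python
from h import *
z=np.load("w2.npz"); C=(z["K"],float(z["k"]),z["T"])
k=atz([[277,225.5]],.142,C)[0]; h=atz([[329.5,218.5]],.101,C)[0]; print(k,h,np.linalg.norm((k-h)[:2]))
k[2]=.142; Rt=np.array([[.253,.967,0],[.967,-.253,0],[0,0,-1]])
print((k-get_obs()["tool_pos"])@Rt, (h-k)@Rt)
```

```text
[0.57530349 0.10467738 0.142     ] [0.61757267 0.08492246 0.101     ] 0.04665768887762249
[0.0019733  0.00067192 0.05537108] [-0.00840891  0.04587229  0.041     ]
```

```bash
python3 -m crank '[{"offset":[0.002,0.001,0.03],"twist":[0,0,0]},{"offset":[0.002,0.001,0.06],"twist":[0,0,0]},{"offset":[0.002,0.001,0.077],"twist":[0,0,0]},{"offset":[0.002,0.001,0.077],"twist":[0,0,0]},{"offset":[0.002,0.001,0.077],"twist":[0,0,0]}]' 0.5
python3 -m crank '[{"offset":[0,0,0],"twist":[0,0,0]},{"offset":[0,0,0],"twist":[0,0,0]},{"offset":[0,0,0],"twist":[0,0,0]},{"offset":[0,0,0],"twist":[0,0,0]}]' 0 30
python3 - <<'E'
from h import *
o=get_obs(); Rt=R.from_rotvec(o["tool_rot"]).as_matrix(); p=o["tool_pos"]; h=np.array([.6173,.0853,0])
d=(p-h)[:2]; print(p,np.linalg.norm(d)); dt=(p-h)@Rt; print("rel in tool",dt)
a0=np.arctan2(dt[1],dt[0]); r=.046
# CCW from above = negative angle in tool frame (z down)
for i in range(1,21): a=a0-np.radians(15)*i; print([round(r*(np.cos(a)-np.cos(a0)),4),round(r*(np.sin(a)-np.sin(a0)),4)])
E
```

```text
t: 3.82
tool_pos: [0.576, 0.1058, 0.1208]
tool_rot: [2.485, 1.92, 0.003]
contact_force: [0.0, 0.7, -0.2]
opening: 0.0428
grip_force: 0.0
t: 4.32
tool_pos: [0.5748, 0.1065, 0.121]
tool_rot: [-2.484, -1.922, 0.0]
contact_force: [-5.0, 0.5, 5.9]
opening: 0.0168
grip_force: 29.4
[0.5747659  0.10645498 0.12101248] 0.047504558825768935
rel in tool [ 0.00982439 -0.04657532 -0.12097489]
[np.float64(-0.012), np.float64(-0.0009)]
[np.float64(-0.0238), np.float64(0.0013)]
[np.float64(-0.0346), np.float64(0.0065)]
[np.float64(-0.0437), np.float64(0.0143)]
[np.float64(-0.0505), np.float64(0.0242)]
[np.float64(-0.0545), np.float64(0.0355)]
[np.float64(-0.0554), np.float64(0.0475)]
[np.float64(-0.0532), np.float64(0.0593)]
[np.float64(-0.048), np.float64(0.0701)]
[np.float64(-0.0402), np.float64(0.0792)]
[np.float64(-0.0303), np.float64(0.086)]
[np.float64(-0.019), np.float64(0.09)]
[np.float64(-0.007), np.float64(0.0909)]
[np.float64(0.0048), np.float64(0.0887)]
[np.float64(0.0156), np.float64(0.0835)]
[np.float64(0.0247), np.float64(0.0757)]
[np.float64(0.0315), np.float64(0.0658)]
[np.float64(0.0355), np.float64(0.0545)]
[np.float64(0.0364), np.float64(0.0425)]
[np.float64(0.0342), np.float64(0.0307)]
```

```bash
python3 -m crank '[{"offset":[-0.012,-0.001,0],"twist":[0,0,0]},{"offset":[-0.024,0.001,0],"twist":[0,0,0]},{"offset":[-0.035,0.0065,0],"twist":[0,0,0]},{"offset":[-0.044,0.014,0],"twist":[0,0,0]},{"offset":[-0.0505,0.024,0],"twist":[0,0,0]},{"offset":[-0.0545,0.0355,0],"twist":[0,0,0]}]'
python3 - <<'E'
from h import *
o=get_obs(); print(o["tool_pos"],o["contact_force"],o["wrist_torque"], R.from_rotvec(o["tool_rot"]).as_matrix().round(3))
E
```

```text
t: 5.08
tool_pos: [0.5971, 0.0449, 0.121]
tool_rot: [-2.485, -1.921, -0.006]
contact_force: [-0.0, 8.6, 6.2]
opening: 0.017
grip_force: 29.8
[0.59714261 0.04494559 0.12099719] [-6.50274583e-03  8.63798441e+00  6.20413808e+00] [ 1.5255423  -0.07869284 -0.01733412] [[ 0.252  0.968  0.003]
 [ 0.968 -0.252  0.003]
 [ 0.003  0.002 -1.   ]]
```

```bash
python3 -m crank '[{"offset":[0,0.012,0],"twist":[0,0,0]},{"offset":[0.002,0.024,0],"twist":[0,0,0]},{"offset":[0.007,0.0345,0],"twist":[0,0,0]},{"offset":[0.0145,0.0435,0],"twist":[0,0,0]},{"offset":[0.0245,0.05,0],"twist":[0,0,0]},{"offset":[0.0355,0.054,0],"twist":[0,0,0]},{"offset":[0.0475,0.055,0],"twist":[0,0,0]},{"offset":[0.059,0.053,0],"twist":[0,0,0]},{"offset":[0.07,0.048,0],"twist":[0,0,0]},{"offset":[0.079,0.04,0],"twist":[0,0,0]},{"offset":[0.086,0.03,0],"twist":[0,0,0]},{"offset":[0.09,0.019,0],"twist":[0,0,0]},{"offset":[0.091,0.007,0],"twist":[0,0,0]},{"offset":[0.0887,-0.0048,0],"twist":[0,0,0]}]'
python3 - <<'E'
from h import *
o=get_obs(); Rt=R.from_rotvec(o["tool_rot"]).as_matrix(); h=np.array([.6173,.0853,0])
d=(o["tool_pos"]-h)@Rt; print(d,np.hypot(d[0],d[1]),np.degrees(np.arctan2(d[1],d[0])),o["contact_force"]@Rt)
E
```

```text
t: 6.82
tool_pos: [0.6149, 0.133, 0.121]
tool_rot: [2.485, 1.921, 0.01]
contact_force: [3.1, 3.0, 5.0]
opening: 0.0169
grip_force: 29.8
[ 0.04605057 -0.013816   -0.12088107] 0.048078450466440506 -16.700193720831834 [ 3.69868529  2.28352834 -4.98692429]
```

```bash
python3 -m crank '[{"offset":[-0.005,-0.011,0],"twist":[0,0,0]},{"offset":[-0.013,-0.02,0],"twist":[0,0,0]},{"offset":[-0.023,-0.027,0],"twist":[0,0,0]},{"offset":[-0.034,-0.031,0],"twist":[0,0,0]},{"offset":[-0.037,-0.0315,0],"twist":[0,0,0]},{"offset":[-0.04,-0.0316,0],"twist":[0,0,0]},{"offset":[-0.04,-0.0316,0],"twist":[0,0,0]}]'
cat > s.py <<'E'
from h import *
o=get_obs(); Rt=R.from_rotvec(o["tool_rot"]).as_matrix(); h=np.array([.6173,.0853,0])
d=(o["tool_pos"]-h)@Rt; print(d,np.hypot(d[0],d[1]),np.degrees(np.arctan2(d[1],d[0])),o["contact_force"]@Rt)
E
python3 s.py
```

```text
t: 7.7
tool_pos: [0.5727, 0.1012, 0.121]
tool_rot: [-2.485, -1.921, -0.002]
contact_force: [-2.7, 2.7, 9.5]
opening: 0.0167
grip_force: 30.3
[ 0.00430926 -0.0471713  -0.12095691] 0.04736772883469659 -84.78032199862307 [ 1.91772532 -3.30500877 -9.53195796]
```

```bash
python3 -m crank '[{"offset":[-0.004,0,0],"twist":[0,0,0]},{"offset":[-0.008,0,0],"twist":[0,0,0]},{"offset":[-0.008,0,0],"twist":[0,0,0]}]'; python3 s.py;  python3 -m crank '[{"offset":[-0.004,0.0005,0],"twist":[0,0,0]},{"offset":[-0.004,0.0005,0],"twist":[0,0,0]}]'; python3 s.py
```

```text
t: 8.07
tool_pos: [0.572, 0.0987, 0.121]
tool_rot: [-2.479, -1.917, -0.018]
contact_force: [4.4, 19.5, 5.6]
opening: 0.0166
grip_force: 29.8
[ 0.00324872 -0.04711276 -0.12105473] 0.047224632667031 -86.05534051037709 [20.04613749 -0.6326731  -5.33204538]
t: 8.32
tool_pos: [0.5719, 0.0983, 0.121]
tool_rot: [-2.475, -1.914, -0.028]
contact_force: [5.2, 31.5, 3.0]
opening: 0.0169
grip_force: 29.6
[ 0.00379382 -0.04713534 -0.12103657] 0.04728777404773734 -85.39830644626286 [31.79705805 -2.90614677 -2.31737847]
```

```bash
python3 -m crank '[{"offset":[0.006,0,0],"twist":[0,0,0]},{"offset":[0.01,0,0],"twist":[0,0,0]}]'; python3 s.py; python3 -m crank '[{"offset":[0,0,0],"twist":[0,0,0]},{"offset":[0,0,0],"twist":[0,0,0]},{"offset":[0,0,-0.03],"twist":[0,0,0]},{"offset":[0,0,-0.08],"twist":[0,0,0]},{"offset":[-0.05,-0.01,-0.08],"twist":[0,0,0]},{"offset":[-0.1,-0.022,-0.08],"twist":[0,0,0]},{"offset":[-0.15,-0.034,-0.08],"twist":[0,0,0]},{"offset":[-0.19,-0.043,-0.08],"twist":[0,0,0]},{"offset":[-0.19,-0.043,-0.08],"twist":[0,0,0]},{"offset":[-0.19,-0.043,-0.08],"twist":[0,0,0]}]' 0.5
python3 - <<'E'
from h import *
o=get_obs(); im=get_image("wrist"); save(im,"w3"); C=cam("wrist",o); print(o["tool_pos"])
im2=get_image("top"); save(im2,"top2"); Ct=cam("top")
np.savez("w3.npz",K=C[0],k=C[1],T=C[2])
print(proj([[.482,-.074,.147]],C))
big=cv2.resize(im2[130:290,200:420],(440,320)); save(np.hstack([cv2.resize(im,(427,320)),cv2.resize(im2[130:270,205:345],(320,320))]),"w3c")
E
```

```text
t: 8.57
tool_pos: [0.5723, 0.0997, 0.1209]
tool_rot: [-2.483, -1.923, 0.001]
contact_force: [-5.6, -1.2, 11.6]
opening: 0.017
grip_force: 30.5
[ 0.00266811 -0.04734832 -0.1208496 ] 0.04742343372729624 -86.77475872719312 [ -2.55189805  -5.18779887 -11.59294345]
t: 9.82
tool_pos: [0.4829, -0.0744, 0.1988]
tool_rot: [-2.485, -1.92, 0.0]
contact_force: [0.7, 0.7, 0.3]
opening: 0.0426
grip_force: 0.0
[ 0.48294491 -0.07440438  0.19877657]
[[274.76721807 229.56203639]]
```

View pics/w3c.png

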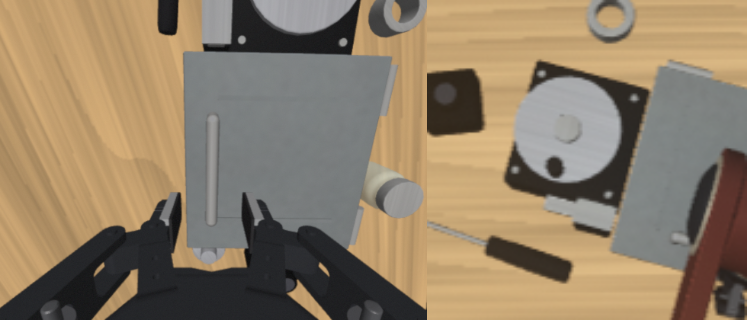

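The bolt is clear of the lid. In the wrist view (full scale) the bar runs from (278,153) to (277,291), between the fingers.

Run:
```python
from h import *
z=np.load("w3.npz"); C=(z["K"],float(z["k"]),z["T"])
im=cv2.cvtColor(cv2.imread("pics/w3.png"),cv2.COLOR_BGR2GRAY)
for r in(180,210,240): print(r,im[r,262:294:2])
P=atz([[278,153],[278,180],[277.5,240],[277,291]],.148,C); o=get_obs(); Rt=R.from_rotvec(o["tool_rot"]).as_matrix()
print(P.round(4)); print(((P-o["tool_pos"])@Rt).round(4))
```

```text
180 [121 123 123 123 113 126 140 151 153 150 144 127  99 123 126 125]
210 [122 123 122 121 111 129 142 153 154 148 138 117 100 124 124 124]
240 [123 123 122 122 113 133 144 156 154 145 132 105 109 124 124 123]
[[ 0.4979 -0.022   0.148 ]
 [ 0.4934 -0.0395  0.148 ]
 [ 0.482  -0.0819  0.148 ]
 [ 0.4709 -0.1227  0.148 ]]
[[ 0.0538  0.0012  0.051 ]
 [ 0.0357  0.0011  0.051 ]
 [-0.0082  0.0007  0.051 ]
 [-0.0504  0.0003  0.051 ]]
```

```bash
python3 -m crank '[{"offset":[0,0.001,0.03],"twist":[0,0,0]},{"offset":[0,0.001,0.06],"twist":[0,0,0]},{"offset":[0,0.001,0.073],"twist":[0,0,0]},{"offset":[0,0.001,0.073],"twist":[0,0,0]},{"offset":[0,0.001,0.073],"twist":[0,0,0]}]' && python3 -m crank '[{"offset":[0,0,0],"twist":[0,0,0]},{"offset":[0,0,0],"twist":[0,0,0]},{"offset":[0,0,0],"twist":[0,0,0]},{"offset":[0,0,0],"twist":[0,0,0]},{"offset":[0,0,0],"twist":[0,0,0]}]' 0 90
```

```text
t: 10.55
tool_pos: [0.4851, -0.0748, 0.1277]
tool_rot: [2.484, 1.921, 0.002]
contact_force: [1.5, -0.0, 0.2]
opening: 0.0427
grip_force: 0.0
t: 11.18
tool_pos: [0.4833, -0.0745, 0.1276]
tool_rot: [-2.484, -1.919, 0.003]
contact_force: [-5.8, 1.5, 7.9]
opening: 0.0092
grip_force: 88.0
```

```bash
python3 -m crank '[{"offset":[0,0,-0.001],"twist":[0,0,0]},{"offset":[0,0,-0.002],"twist":[0,0,0]},{"offset":[0,0,-0.003],"twist":[0,0,0]},{"offset":[0,0.0005,-0.004],"twist":[0,0,0]},{"offset":[0,0.0005,-0.004],"twist":[0,0,0]}]'
```

```text
t: 11.8
tool_pos: [0.4833, -0.0745, 0.1283]
tool_rot: [-2.483, -1.92, 0.003]
contact_force: [-0.9, -0.1, -13.7]
opening: 0.0086
grip_force: 87.5
```

```bash
python3 -m crank '[{"offset":[0,0,-0.001],"twist":[0,0,0]},{"offset":[0,0.0005,-0.002],"twist":[0,0,0]},{"offset":[0,0.0005,-0.003],"twist":[0,0,0]},{"offset":[0,0.001,-0.004],"twist":[0,0,0]},{"offset":[0,0.001,-0.004],"twist":[0,0,0]}]'; python3 -m crank '[{"offset":[0,0,-0.001],"twist":[0,0,0]},{"offset":[0,0.0005,-0.002],"twist":[0,0,0]},{"offset":[0,0.0005,-0.003],"twist":[0,0,0]},{"offset":[0,0.001,-0.004],"twist":[0,0,0]},{"offset":[0,0.001,-0.004],"twist":[0,0,0]}]'
```

```text
t: 12.42
tool_pos: [0.4852, -0.075, 0.1352]
tool_rot: [-2.484, -1.921, 0.002]
contact_force: [-5.8, -0.0, -7.2]
opening: 0.0094
grip_force: 88.8
t: 13.05
tool_pos: [0.4862, -0.0753, 0.1387]
tool_rot: [-2.485, -1.921, 0.001]
contact_force: [-6.9, -0.4, -7.2]
opening: 0.0089
grip_force: 88.7
```

```bash
python3 -m crank '[{"offset":[0,0.0005,-0.0015],"twist":[0,0,0]},{"offset":[0,0.001,-0.003],"twist":[0,0,0]},{"offset":[0,0.0015,-0.0045],"twist":[0,0,0]},{"offset":[0,0.0015,-0.006],"twist":[0,0,0]},{"offset":[0,0.0015,-0.006],"twist":[0,0,0]},{"offset":[0,0.0015,-0.006],"twist":[0,0,0]},{"offset":[0,0.0015,-0.006],"twist":[0,0,0]}]'
python3 - <<'E'
from h import *
o=get_obs(); im=get_image("side"); print(o["tool_pos"],o["dq"].round(4)); S=cam("side")
a=np.vstack([im[160:350,190:380]]); save(cv2.resize(a,(570,570),interpolation=cv2.INTER_CUBIC),"s4")
E
```

```text
t: 13.92
tool_pos: [0.4881, -0.0758, 0.1446]
tool_rot: [2.485, 1.921, 0.0]
contact_force: [-4.4, 0.5, -8.9]
opening: 0.009
grip_force: 88.8
[ 0.48808891 -0.07584236  0.14459638] [-0.0029  0.0006  0.0006 -0.0005 -0.0003 -0.0005]
```

View pics/s4.png

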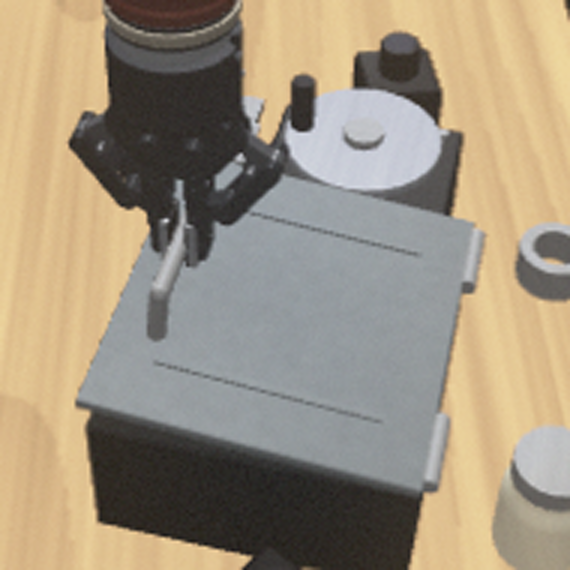

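The side view shows the lid gaping at its front right corner (crop (85,405)) with the bar between the pads; I check the angle against the model.

```bash
python3 - <<'E'
from h import *
S=cam("side"); yw=-.26; ex=np.array([np.cos(yw),np.sin(yw),0]); ey=np.array([-np.sin(yw),np.cos(yw),0])
H=np.array([.5525,-.0926,.1])+.1025*ex
for a in(0,.05,.1,.15):
    c=[H-.205*np.cos(a)*ex-.113*ey+[0,0,.205*np.sin(a)], H-.113*ey]
    print(a,proj(np.array(c),S).round(1).tolist())
for n,sx in(("side",0),("s4",1)): pass
print("meas before ~(218,301), after ~(216,295)")
E
python3 - <<'E'
import cv2
a=cv2.imread("pics/side.png")[270:320,190:260]; b=cv2.resize(cv2.imread("pics/s4.png"),(190,190),interpolation=cv2.INTER_AREA)[110:160,0:70]
cv2.imwrite("pics/cmp.png",cv2.resize(cv2.hconcat([a,b]),(784,280),interpolation=cv2.INTER_NEAREST))
E
```

```text
0 [[215.7, 302.6], [330.4, 325.2]]
0.05 [[215.4, 299.0], [330.4, 325.2]]
0.1 [[215.3, 295.5], [330.4, 325.2]]
0.15 [[215.5, 292.0], [330.4, 325.2]]
meas before ~(218,301), after ~(216,295)
```

View pics/cmp.png

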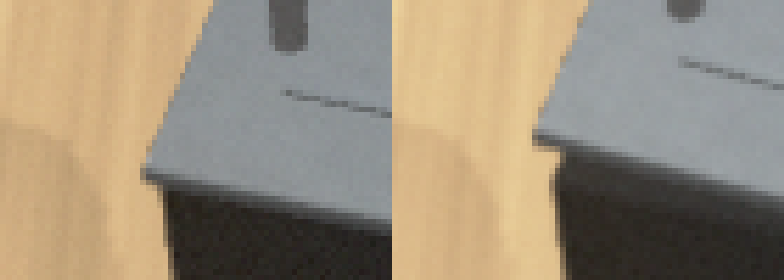

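The corner rose about 6.8 px, which is about 0.097 rad, in line with the 17 mm rise of the handle.

```bash
python3 -c "
from station import *
print(finish_job())"
```

```text
the job is handed in; nothing more can be done
None
```

I wound the crank a full turn to its stop, broke the lid free of the gasket and handed the job in with the gripper still holding the handle and the lid still, about 0.097 rad (2 cm) open; no verdict came back from the judging.

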